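Unlatch the counter case

TASK

Open the game-counter case: lift its catch well up out of the way, then draw the bolt fully to the left, as seen from the robot, so that the lid springs ajar. Leave the catch up, the bolt drawn and the lid ajar, and do not disturb the things that stand on the case and beside it.

Things in the scene. Friction and masses are not known exactly. Their poses are not given: they have to be found in the camera images.
- case: Black carrying case for game counters, fixed: 240 (x) x 320 (y) x 140 mm (z). Origin under its centre, x away from its front, y to the left when facing its front, z up. Its front slopes up from the foot; behind, a level deck at z=140 mm from x=57 to 120 mm. A grey lid fills the lower 140 mm of the slope; a fixed strip on the upper 65 mm carries bolt and catch.
- slope_foot (a point): Middle of the slope's lower edge, 120 mm in front of the case's origin and 35 mm up. From here the front rises at 30 degrees from level for 205 mm. In case axes up-slope is (0.866, 0, 0.5), straight out of the slope is (-0.5, 0, 0.866).
- carry_handle (a point): Middle of the carrying handle, a fixed round bar 18 mm thick, level along the case's y from -148 to 148 mm, at case x=33, z=257 mm, with legs going down and back to the deck. It hangs over the strip: a hand coming straight down on the bolt strikes it. Come in square to the slope, tilted 30 degrees from vertical.
- catch (a joint): First catch: steel flap 72 x 30 x 5 mm, parallel to the slope and 21 mm off it, just left of the bolt's handle, which it blocks. Hinged along the case's y at its upper end. 0 rad = down (starts 0 to 0.2); grows as the lower end is lifted up and back; stop at 1.75. Stays where left (about 0.05 N m of friction). The handle passes once it is above about 1.1 rad.
- catch_lip (a point): Centre of the lip at the flap's free end, an upturned plate 30 mm wide (along y), 6 mm thick, standing 30 mm off the flap, square to it. With the catch at 0 it lies 67 mm down-slope of the hinge and 15.5 mm further off the slope. It can be pinched across its 30 mm width and carried round the hinge, turning between the fingers.
- bolt (a joint): Second latch: a steel bolt lying along the case's y. 0 m = home (starts 0 to 0.003), grows as it is drawn to the left (+y of the case), stop at 0.050 m. With the catch down it moves only about 5 mm. Moves against about 1.5 N of friction, no spring.
- bolt_handle (a point): Grip point of the bolt's handle: a steel post 16 mm in diameter, square to the slope, reaching 60 mm off it; the point is on its axis, 42 mm off the slope (165 mm up the slope from the foot). The rod (10 mm thick) and its guides stand up to 19 mm off the slope.
- lid (a joint): Grey lid, hinged along its lower edge. 0 rad = shut. A steel ear on its upper edge is held under the bolt's right-hand end; when the bolt has been drawn some 35 mm the lid springs up by itself to its stop at 0.30 rad, within a second, its upper edge then about 45 mm off the slope.
- lid_edge (a point): Middle of the lid's upper edge, on its top face.
- catch_hinge (a point): The middle of the catch's hinge line (fixed on the case, 21 mm off the slope, 28 mm to the left of the case's middle).
- dice_cup: Bystander: small dark wooden cup, 58 mm across, 65 mm tall, on the case's rear deck; origin under its centre
- card_box: Bystander: cardboard box of cards 50 x 90 x 30 mm, on the case's rear deck; origin under its centre
- flask: Bystander: grey drinking flask, 72 mm across, 190 mm tall, beside the case; origin under its centre
- dice_tower: Bystander: wooden dice tower 90 x 75 x 150 mm, beside the case; origin under its centre

How it is judged (in metres and radians):
On the way, in this order (a step that is already met when the one before it is completed fails the run):
1. the catch is lifted out of the bolt's way while the bolt is still home (value of joint catch above 1.2 rad and value of joint bolt below 0.012 m), for 0.2 s.
2. the bolt is drawn and the lid springs ajar (value of joint bolt above 0.04 m and value of joint lid above 0.15 rad), for 0.2 s.
At the end, for the whole second after the job is handed in: The catch stands open (over 1.1 rad), the bolt is drawn to the left by more than 40 of its 50 mm, and the lid stands ajar (over 0.15 rad) and at rest (all of step 2 and value of joint catch above 1.1 rad and velocity of joint lid below 0.05 rad/s); the robot touches nothing.
It fails at once if one of the things standing on or beside the case is moved by more than 30 mm (distance of any of dice_cup, card_box, flask, dice_tower from where it was at the start of the episode above 0.03 m).
It also fails if it takes over 51 s, if anything falls off the work surface, if the arm or the gripper's body presses on something with over 40 N, if the wrist force passes 120 N, or if a joint passes its speed limit or range.

ROBOT

A 6-joint arm with a two-finger parallel gripper is mounted at the origin on the work surface. World frame = base frame: x ahead of the robot, y to its left, z up, the work surface at z = 0. Lengths are in mm, angles in rad, forces in N, time in s.
With the tool pointing down it reaches from about 350 to 875 mm from the base axis. Payload 4.2 kg.
Tool frame: the origin (TCP) lies at the very end of the fingers, on their centre line; the grasp point (between the pads) lies 19 mm behind it; z points along the fingers, y is the direction in which the jaws open and shut (so a half turn about z gives the same grasp; the last joint's range is limited). The gripper opens to 85 mm and grips with 20 to 120 N. Pads are 22 mm wide; open, the fingers measure 114 mm over their backs; the gripper's body (76 mm by 85 mm) begins 54 mm behind the grasp point. The pads swing forward as they close: fully open they stand 13 mm farther back than shut.
Start: joints at [-1.03, 0.385, 0.008, 0, -1.194, -0.259], TCP at [173.819, -600.322, 231.312] pointing down, gripper open.
Joint ranges: [-3.14, 3.14], [-1.21, 2.06], [-1.07, 1.41], [-3.16, 2.05], [-2.99, -0.16], [-3.1, 3.1]. Speed limits (rad/s): [2.79, 2.79, 3.14, 3.14, 3.14, 3.14].

INTERFACE

Orientations are given as a unit quaternion [x, y, z, w].
In Python, from bench import arm gives the robot as it stands.
- The arm moves only by the tool apply_moves, never from a script. Its argument "plan" is one flat list of numbers, 5 for each row, row after row: the gripper's target within -1 to 1 (shut at 1, half-way at 0, fully open at -1), then the shift along the world's x, y, z in m, then the turn about the world's z in degrees. A call has 1 to 8 rows; each row is the pose to reach, as a shift and turn from the pose commanded when the call began; what a row does not reach only later rows make up. A row lasts 1/12 s, in which the tool goes at most 41.7 mm and 7.16 degrees, less where a joint would pass 70% of its speed; a pose out of reach is approached as far as the arm can. A call with a gripper value outside its range is refused whole. The fingers move at their own pace and stop on an object; the grip force is fixed at half the most. Time passes only in rows, so rows that repeat a pose let the fingers close. It gives the time, the measured TCP pose, the force and the opening at its end, in the units of the state.
- arm.read_state(): the state, without advancing time (a new reading comes with each control period).
- arm.get_image(name): name is "side" or "top"; returns a dict with "color" (480x640x3 uint8, red, green, blue), "range_z" (480x640 float32, mm along the optical axis (not along the pixel's ray), 0 where there is no reading), "camera_matrix" (3x3 intrinsics, pixels), "camera_from_world" (4x4, takes a point from world to camera coordinates). Camera axes: x right, y down, z forward; pixel columns grow to the right and rows downward; lengths in mm; the calibration is good to about 2 mm. A picture is of the moment at which its call begins.
- arm.job_done(): hands the job in, once; it reports no verdict.
The state is a dict: "clock": time; "joints": joint angles; "joint_vel": joint speeds; "joint_efforts": joint torques, N m; "position": TCP position; "ee_rot": TCP orientation; "contact_force": force on the tool from outside, world axes, zero at the start; "wrist_torque": the same for the moment, N m; "gripper_width": finger opening in mm.
Only numpy, scipy, OpenCV 4.12 (cv2) and the standard library are available. Lean on these libraries where they do the work, as an engineer would, in place of code of your own. Each camera call takes 0.05 s, during which the arm holds its last target.

## Working session

There is one attempt and no reset: what is moved stays moved. The work goes in short steps, Python scripts to look and compute and a tool call to move; the robot and the scene stay as the last step left them, time stands still between calls to the robot, and variables do not carry over. Pictures are saved under pics/ and viewed, and the job is handed in when it is done.

Besides the shell and the picture viewer there is one more tool, called after "Request:" by a JSON object that holds its "name" and its "arguments", one argument or row to a line. apply_moves: Moves the arm, as the interface text tells. Its arguments: {"type":"object","properties":{"plan":{"type":"array","items":{"type":"number"}}},"required":["plan"]}

```bash
mkdir -p pics; cat > h.py <<'E'
import numpy as np, cv2
from bench import arm
def grab(n,f):
    d=arm.get_image(n); cv2.imwrite('pics/'+f+'.png',d['color'][:,:,::-1]); np.savez('pics/'+f+'.npz',**d); return d
def load(f): return np.load('pics/'+f+'.npz')
def cloud(d):
    K=d['camera_matrix'];T=np.linalg.inv(d['camera_from_world']);z=d['range_z'].astype(float)
    v,u=np.mgrid[:480,:640]
    P=np.stack([(u-K[0,2])/K[0,0]*z,(v-K[1,2])/K[1,1]*z,z,np.ones_like(z)],-1)@T.T
    P=P[...,:3]; P[z==0]=np.nan; return P
E
python3 - <<'E'
from h import *
np.set_printoptions(precision=3,suppress=True)
for n in('side','top'):
    d=grab(n,n+'0'); print(d['camera_matrix'],np.linalg.inv(d['camera_from_world']))
print(arm.read_state())
E
```

```text
[[498.23    0.    321.307]
 [  0.    498.23  232.007]
 [  0.      0.      1.   ]] [[ -0.958  -0.169   0.231 375.542]
 [ -0.286   0.526  -0.801 745.885]
 [  0.014  -0.833  -0.553 656.335]
 [  0.      0.      0.      1.   ]]
[[516.428   0.    324.404]
 [  0.    516.428 235.853]
 [  0.      0.      1.   ]] [[   0.019   -0.989    0.147  452.772]
 [  -1.      -0.021   -0.014   45.887]
 [   0.017   -0.147   -0.989 1095.415]
 [   0.       0.       0.       1.   ]]
{'clock': 0.1, 'joints': array([-1.03 ,  0.385,  0.007, -0.   , -1.194, -0.259]), 'joint_vel': array([-0.   , -0.002,  0.002,  0.002, -0.   , -0.   ]), 'joint_efforts': array([ -0.   , -39.332,  18.893,   4.198,  -0.003,   0.   ]), 'position': array([ 173.678, -599.824,  230.345]), 'ee_rot': array([-0.14 ,  0.99 ,  0.001, -0.   ]), 'contact_force': array([ 0.364, -0.336, -0.017]), 'wrist_torque': array([ 0.05 , -0.015, -0.012]), 'gripper_width': 85.65204518675274}
```

View pics/side0.png

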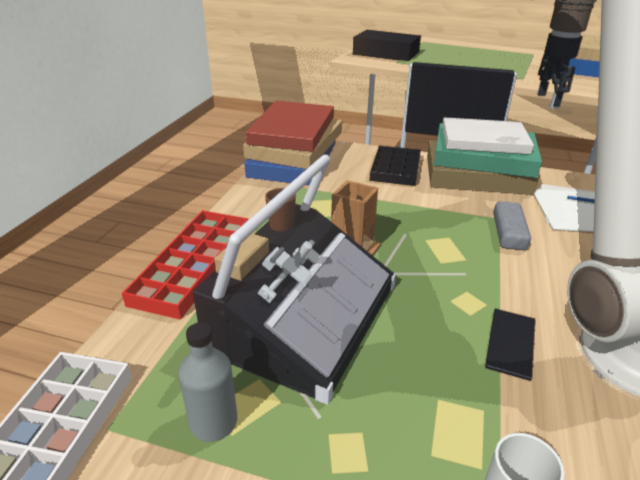

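View pics/top0.png

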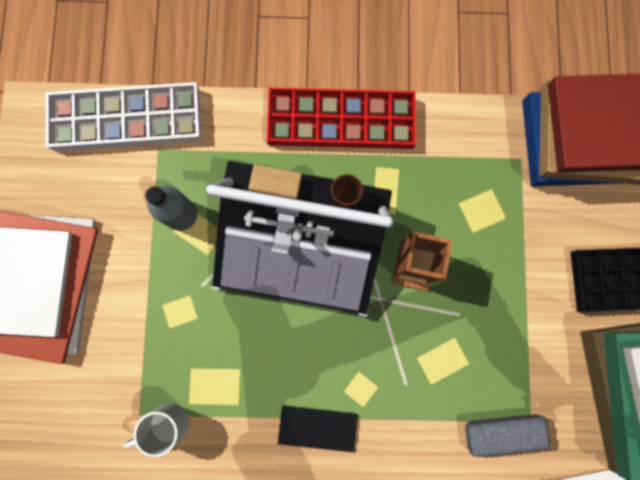

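```bash
python3 - <<'E'
from h import *
a=cv2.imread('pics/top0.png')[150:325,190:410]; cv2.imwrite('pics/topz.png',cv2.resize(a,None,fx=3.6,fy=3.4,interpolation=cv2.INTER_CUBIC))
a=cv2.imread('pics/side0.png')[150:330,200:400]; cv2.imwrite('pics/sidez.png',cv2.resize(a,None,fx=3.3,fy=3.3,interpolation=cv2.INTER_CUBIC))
np.set_printoptions(precision=1,suppress=True)
d=load('top0');P=cloud(d)
for r,c in [(188,225),(205,300),(217,375),(265,250),(295,350),(240,240),(250,360),(237,296),(215,285),(230,325),(217,250)]:
    print((r,c),P[r,c])
E
```

```text
(188, 225) [651.9 198.6 265.6]
(205, 300) [626.1  74.8 265.9]
(217, 375) [608.8 -48.2 266.3]
(265, 250) [542.9 177.1  74.6]
(295, 350) [488.5 -22.8  54.3]
(240, 240) [589.7 196.1  94. ]
(250, 360) [573.3 -37.5 108.3]
(237, 296) [587.   83.9 169.8]
(215, 285) [631.5 106.5 145.9]
(230, 325) [607.2  31.  131. ]
(217, 250) [628.6 173.2 133.3]
```

View pics/topz.png

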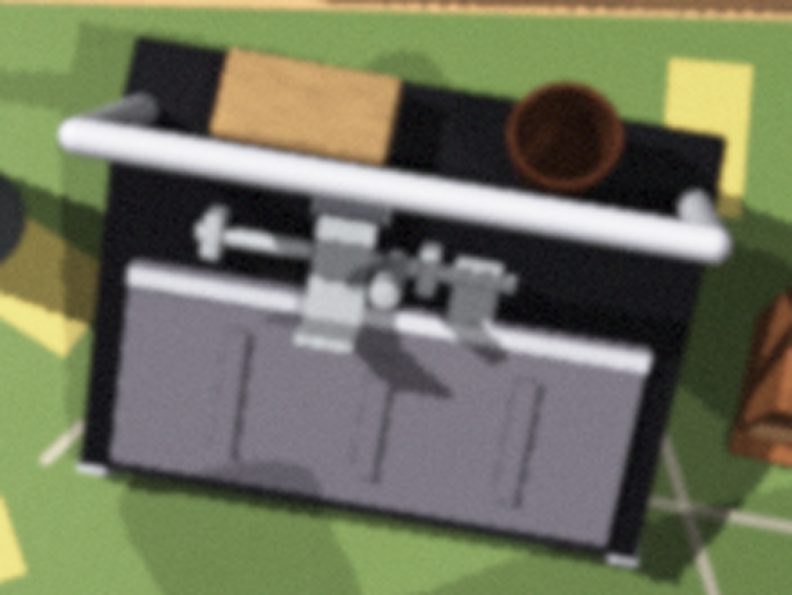

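View pics/sidez.png

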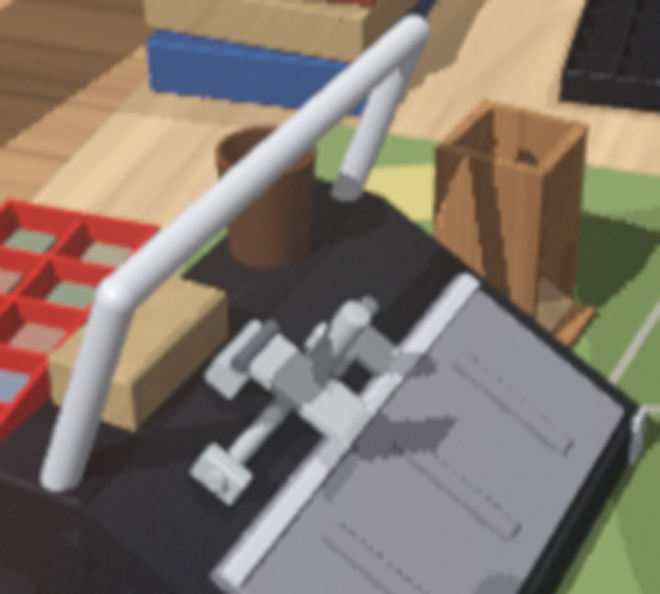

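```bash
python3 - <<'E'
from h import *
np.set_printoptions(precision=2,suppress=True)
P=cloud(load('top0'))
m=(P[...,2]>258)&(P[...,0]>560)&(P[...,0]<700)&(abs(P[...,1]-80)<200)
m[:, :200]=0;m[:,400:]=0
Q=P[m]; print(len(Q))
c=Q.mean(0);u,s,v=np.linalg.svd(Q[:,:2]-c[:2],full_matrices=False);t=v[0]*np.sign(v[0][1]);
al=(Q[:,:2]-c[:2])@t; print(c,t,al.min(),al.max())
mid=c[:2]+t*(np.percentile(al,.5)+np.percentile(al,99.5))/2
ydir=t; xdir=np.array([t[1],-t[0]]); yaw=np.arctan2(xdir[1],xdir[0]); print('yaw',np.degrees(yaw),'mid',mid)
o=mid-33*xdir; print('origin',o)
def W(p): return np.r_[o+p[0]*xdir+p[1]*ydir,p[2]]
def inv(q): e=q[...,:2]-o; return np.stack([e@xdir,e@ydir,q[...,2]],-1)
C=inv(P); 
# slope coords
s=(C[...,0]+120)*.866+(C[...,2]-35)*.5; n=-(C[...,0]+120)*.5+(C[...,2]-35)*.866
lm=(s>10)&(s<125)&(abs(C[...,1])<140)&(abs(n)<15)
print('lid n',np.median(n[lm]), np.polyfit(s[lm],n[lm],1),np.polyfit(C[...,1][lm],n[lm],1))
for lo in range(8,72,6):
    k=(n>lo)&(n<lo+6)&(s>90)&(s<206)&(abs(C[...,1])<150)&(C[...,2]<230)
    print(lo,k.sum(), np.percentile(s[k],[2,50,98]) if k.sum() else '',np.percentile(C[...,1][k],[2,50,98]) if k.sum() else '')
np.savez('case.npz',o=o,x=xdir,y=ydir)
# map pictures
sy=np.full((130*2,150*2),0.)
import sys
g=np.zeros((480,640));
k=(s>90)&(s<206)&(abs(C[...,1])<100)&(n>3)&(n<80)&(C[...,2]<230)
rr,cc=np.where(k)
grid={}
for r,q in zip(rr,cc):
    grid.setdefault((int(s[r,q]//5),int(C[r,q,1]//5)),[]).append(n[r,q])
print('cols y/5',list(range(20,-21,-1)))
for i in range(40,19,-1): print(i*5,' '.join('%3d'%max(grid[(i,j)]) if (i,j) in grid else '  .' for j in range(20,-21,-1)))
# post in side view
P2=inv(cloud(load('side0')))
s2=(P2[...,0]+120)*.866+(P2[...,2]-35)*.5; n2=-(P2[...,0]+120)*.5+(P2[...,2]-35)*.866
k=(s2>20)&(s2<206)&(abs(P2[...,1])<140)&(n2>-15)&(n2<90)&(P2[...,2]<230)
lm=k&(s2<120)&(abs(n2)<15);print('side lid n',np.median(n2[lm]))
grid={}
for r,q in zip(*np.where(k)): grid.setdefault((int(s2[r,q]//5),int(P2[r,q,1]//5)),[]).append(n2[r,q])
for i in range(40,19,-1): print(i*5,' '.join('%3d'%max(grid[(i,j)]) if (i,j) in grid else '  .' for j in range(20,-21,-1)))
E
```

```text
1948
[626.59  76.25 263.91] [0.16 0.99] -155.26839010951883 155.99930134513338
yaw -9.117376750061318 mid [626.55  75.98]
origin [593.97  81.21]
lid n 5.037465253657988 [0.01 4.53] [-0.    5.13]
8 642 [ 92.52 131.7  178.1 ] [-134.32   -9.68  129.95]
14 311 [154.29 167.4  198.87] [-58.04  26.62 102.85]
20 548 [133.07 168.69 200.42] [-2.   27.98 43.52]
26 78 [130.86 150.84 198.59] [-4.25 23.55 43.12]
32 34 [130.9  132.41 174.13] [-6.27 20.01 40.83]
38 25 [130.92 132.85 173.55] [-4.46 22.18 43.09]
44 32 [131.12 132.74 174.33] [-5.35 16.56 38.72]
50 69 [127.28 131.81 173.28] [-5.82 23.55 42.54]
56 52 [132.22 166.32 173.49] [-5.22  1.27 30.41]
62 1 [165.41 165.41 165.41] [3.18 3.18 3.18]
68 0  
cols y/5 [20, 19, 18, 17, 16, 15, 14, 13, 12, 11, 10, 9, 8, 7, 6, 5, 4, 3, 2, 1, 0, -1, -2, -3, -4, -5, -6, -7, -8, -9, -10, -11, -12, -13, -14, -15, -16, -17, -18, -19, -20]
200   .   .   .   .   .   .   .   .   .   .   .  17  22  21  23  21  24  22  24   .   .   .   .   .   .   .   .   .   .   .   .   .   .   .   .   .   .   .   .   .   .
195   .   .   .   .   .   .   .   .   .   .   .  23  26  3
[... 6158 characters left out ...]
   5   6   6   6   5   6   5
115   4   7   5   5   6   6   6   5   5   6   6   5   6   7   6   6   6   6   5   5   6   5   5   4   6   5   6   6   6   6   6   5   4   5   6   6   8   6   6   5   5
110   6   5   6   5   6   5   6   5   5   5   6   4   6   6   5   5   7   5   5   6   6   6   6   5   5   6   6   5   5   5   5   6   5   5   6   5   5   6   5   4   4
105   6   5   6   6   8   7   4   5   5   5   5   6   5   5   6   5   5   5   5   9   8   8   5   6   4   6   5   4   5   6   5   5   6   5   6   8   9   .   6   4   6
100   6   5   6   8   8   7   6   7   6   6   5   6   4   4   4   5   6   5   6   9   8   8   7   5   5   6   5   5   5   6   4   5   6   6   9   8   9   8   7   6   5
```

Request:
{"name": "apply_moves", "arguments": {
  "plan": [-1,0.018,0.033,0.012,-3,-1,0.036,0.066,0.024,-6,-1,0.054,0.099,0.036,-9,-1,0.072,0.132,0.048,-12,-1,0.09,0.165,0.06,-15,-1,0.108,0.198,0.072,-18,-1,0.126,0.231,0.084,-22,-1,0.144,0.264,0.096,-25.3]
}}

```text
clock: 0.77
position: [318.0, -334.5, 327.6]
ee_rot: [0.082, 0.997, 0.0, -0.0]
contact_force: [0.6, -0.5, -0.3]
gripper_width: 85.4
```

Request:
{"name": "apply_moves", "arguments": {
  "plan": [-1,0.018,0.033,0,0,-1,0.036,0.066,0,0,-1,0.054,0.099,0,0,-1,0.072,0.132,0,0,-1,0.09,0.165,0,0,-1,0.108,0.198,0,0,-1,0.126,0.231,0,0,-1,0.144,0.264,0,0]
}}

```text
clock: 1.43
position: [462.0, -70.4, 327.2]
ee_rot: [0.08, 0.997, 0.0, -0.0]
contact_force: [0.8, -0.7, 0.1]
gripper_width: 85.5
```

Request:
{"name": "apply_moves", "arguments": {
  "plan": [-0.2,0.017,0.031,0,0,-0.2,0.034,0.062,0,0,-0.2,0.05,0.093,0,0,-0.2,0.067,0.125,0,0,-0.2,0.084,0.156,0,0,-0.2,0.101,0.187,0,0,-0.2,0.101,0.187,-0.04,0,-0.2,0.101,0.187,-0.08,0]
}}

```text
clock: 2.1
position: [564.6, 117.3, 247.5]
ee_rot: [0.079, 0.997, 0.001, 0.002]
contact_force: [-0.3, 1.0, -2.4]
gripper_width: 50.9
```

```bash
cat >> h.py <<'E'
c=np.load('case.npz')
def tocase(q):
    q=np.asarray(q,float);e=q[...,:2]-c['o']; return np.stack([e@c['x'],e@c['y'],q[...,2]],-1)
def sh(name,f,box):
    d=grab(name,f); x0,y0,x1,y1=box; a=d['color'][y0:y1,x0:x1,::-1]; k=min(800/(x1-x0),600/(y1-y0)); cv2.imwrite('pics/'+f+'z.png',cv2.resize(a,None,fx=k,fy=k,interpolation=cv2.INTER_CUBIC)); return d
def st():
    s=arm.read_state(); q=s['ee_rot']; ang=np.degrees(2*np.arctan2(q[1],q[0]))-90
    print('case tcp',tocase(s['position']),'jaw ang rel case y',(ang-80.88+90)%180-90,'w',s['gripper_width'],'F',s['contact_force'],s['joints'])
E
python3 - <<'E'
from h import *
np.set_printoptions(precision=2,suppress=True)
st(); sh('side','side1',(180,60,420,340))
E
```

```text
case tcp [-34.66  30.95 247.53] jaw ang rel case y 0.11023577908844118 w 50.87477164929211 F [-0.32  0.99 -2.44] [ 0.49  0.29 -0.09  0.   -1.18 -2.21]
```

View pics/side1z.png

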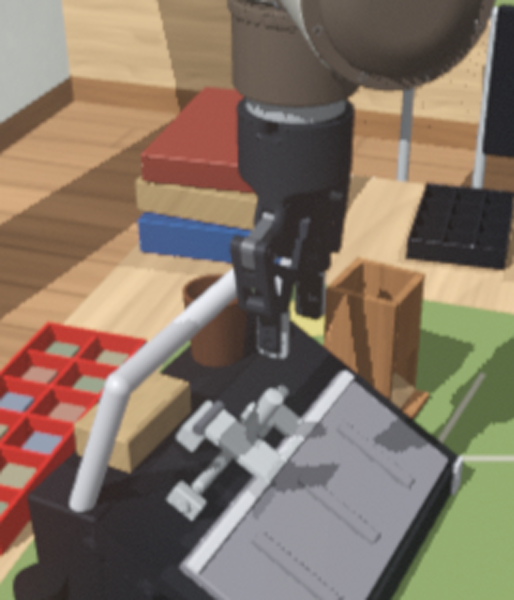

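Request:
{"name": "apply_moves", "arguments": {
  "plan": [-0.2,0,0,-0.03,0,-0.2,0,0,-0.06,0,-0.2,0,0,-0.09,0,-0.2,0,0,-0.09,0]
}}

```text
clock: 2.48
position: [558.9, 113.1, 151.7]
ee_rot: [0.081, 0.997, -0.003, -0.006]
contact_force: [-0.3, -0.0, -1.0]
gripper_width: 51.1
```

```bash
python3 - <<'E'
from h import *
np.set_printoptions(precision=2,suppress=True)
st(); sh('side','side2',(220,120,400,300))
E
```

```text
case tcp [-39.71  25.96 151.73] jaw ang rel case y -0.12894263457349098 w 51.13368383901341 F [-0.32 -0.   -1.01] [ 0.48  0.37 -0.23 -0.   -0.98 -2.21]
```

View pics/side2z.png

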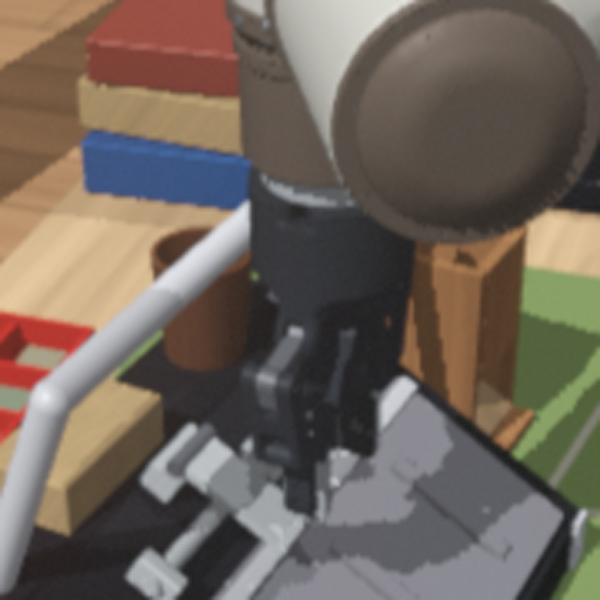

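Request:
{"name": "apply_moves", "arguments": {
  "plan": [-0.2,0,0,0,0,-0.2,0,0,-0.014,0,-0.2,0,0,-0.028,0,-0.2,0,0,-0.028,0,-0.2,0,0,-0.028,0]
}}

```text
clock: 2.95
position: [563.9, 114.9, 131.3]
ee_rot: [0.08, 0.997, 0.0, 0.001]
contact_force: [-0.5, 0.3, 0.3]
gripper_width: 51.4
```

```bash
python3 - <<'E'
from h import *
np.set_printoptions(precision=2,suppress=True)
st(); sh('side','side3',(240,180,360,300))
E
```

```text
case tcp [-35.06  28.54 131.33] jaw ang rel case y -0.011062860427983878 w 51.38124838225347 F [-0.54  0.27  0.28] [ 0.48  0.39 -0.26  0.   -0.92 -2.21]
```

View pics/side3z.png

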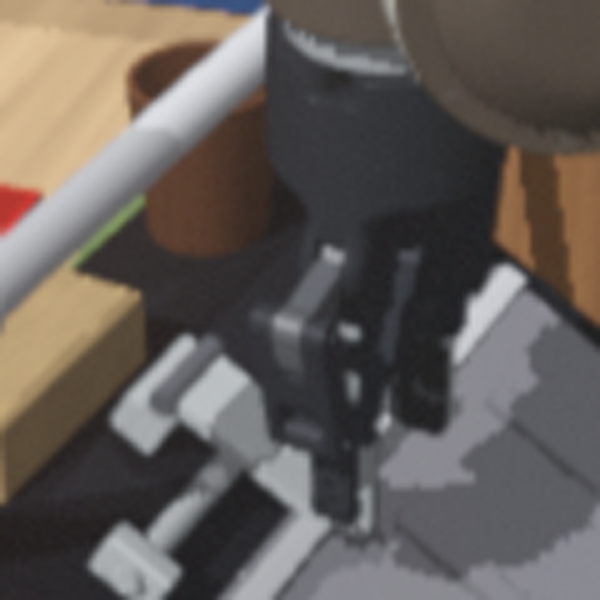

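Request:
{"name": "apply_moves", "arguments": {
  "plan": [1,0,0,0,0,1,0,0,0,0,1,0,0,0,0,1,0,0,0,0,1,0,0,0,0,1,0,0,0,0]
}}

```text
clock: 3.5
position: [564.0, 115.4, 130.1]
ee_rot: [0.08, 0.997, 0.001, 0.002]
contact_force: [2.2, 2.9, 2.3]
gripper_width: 27.8
```

```bash
python3 - <<'E'
from h import *
np.set_printoptions(precision=2,suppress=True)
st(); 
# arc deltas in world for tcp starting at case (-35.5?,.,131): grip pt = lip centre part
H=np.array([41,152.2]); g=np.array([-31,142.])-H
for th in np.arange(0,1.55,.1):
    R=np.array([[np.cos(th),np.sin(th)],[-np.sin(th),np.cos(th)]])
    # rotate -x toward +z
    d=R@g-g
    print('%.1f'%th,'case dx dz',d,'world m',d[0]*c['x'][0]/1e3,d[0]*c['x'][1]/1e3,d[1]/1e3)
E
```

```text
case tcp [-34.99  29.04 130.12] jaw ang rel case y -0.0059920902224632755 w 27.761570857471938 F [2.23 2.89 2.33] [ 0.48  0.39 -0.26  0.   -0.92 -2.21]
0.0 case dx dz [0. 0.] world m 0.0 -0.0 0.0
0.1 case dx dz [-0.66  7.24] world m -0.0006502798528794454 0.00010436024433007559 0.007238963512735765
0.2 case dx dz [-0.59 14.51] world m -0.000583751174116277 9.368338091513523e-05 0.014507512723263744
0.3 case dx dz [ 0.2  21.73] world m 0.00019892130372273844 -3.192391055487726e-05 0.021733022690535272
0.4 case dx dz [ 1.71 28.84] world m 0.0016899173759561666 -0.00027120660354384524 0.02884329850739341
0.5 case dx dz [ 3.92 35.77] world m 0.003874339502688026 -0.0006217738644797653 0.035767296648220814
0.6 case dx dz [ 6.82 42.44] world m 0.006730361660101979 -0.0010801229411734972 0.042435834812363835
0.7 case dx dz [10.36 48.78] world m 0.010229447418876537 -0.0016416741611607764 0.04878228317081198
0.8 case dx dz [14.52 54.74] world m 0.014336635070753988 -0.0023008166902756416 0.05474323010942455
0.9 case dx dz [19.25 60.26] world m 0.01901088695437253 -0.0030509645942507334 0.060259115816818025
1.0 case dx dz [24.52 65.27] world m 0.024205499490013268 -0.003884622643195458 0.06527482738631352
1.1 case dx dz [30.25 69.74] world m 0.029868569826330713 -0.004793461201455476 0.06974024948588246
1.2 case dx dz [36.4  73.61] world m 0.03594351443648654 -0.005768399454578738 0.07361076509397822
1.3 case dx dz [42.91 76.85] world m 0.04236963448204576 -0.006799696141811773 0.07684770129806709
1.4 case dx dz [49.71 79.42] world m 0.049082722295706045 -0.007877046887557112 0.07941871570158668
1.5 case dx dz [56.73 81.3 ] world m 0.056015702923085074 -0.008989687159288072 0.08129811957848133
```

Request:
{"name": "apply_moves", "arguments": {
  "plan": [1,-0.0006,0.0001,0.007,0,1,-0.0006,0.0001,0.0145,0,1,0.0002,0,0.0217,0,1,0.0017,-0.0003,0.0288,0,1,0.0039,-0.0006,0.0358,0,1,0.0067,-0.0011,0.0424,0,1,0.0102,-0.0016,0.0488,0,1,0.0102,-0.0016,0.0488,0]
}}

```text
clock: 4.17
position: [573.8, 113.8, 177.3]
ee_rot: [0.08, 0.997, 0.001, 0.0]
contact_force: [4.1, 3.8, -6.0]
gripper_width: 27.3
```

```bash
python3 - <<'E'
from h import *
np.set_printoptions(precision=2,suppress=True)
st(); sh('side','side4',(230,140,370,280))
E
```

```text
case tcp [-25.06  29.02 177.34] jaw ang rel case y -0.009653169600511546 w 27.290616269811085 F [ 4.05  3.78 -6.03] [ 0.47  0.36 -0.17 -0.   -1.04 -2.2 ]
```

View pics/side4z.png

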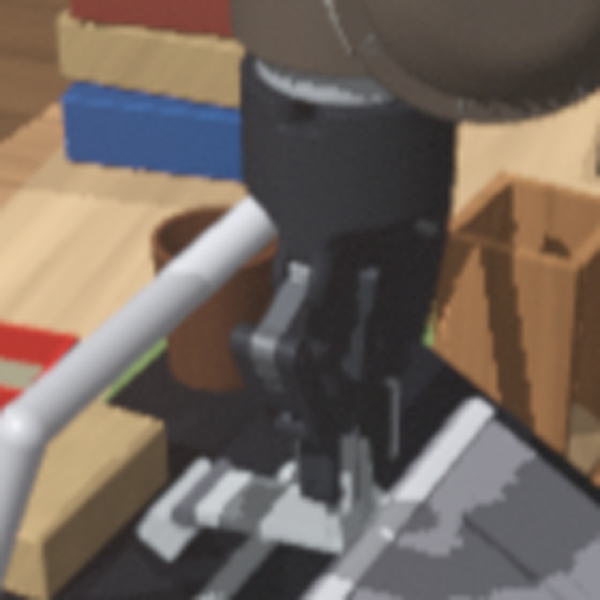

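Request:
{"name": "apply_moves", "arguments": {
  "plan": [1,0.001,0,0.004,0,1,0.003,-0.0004,0.007,0,1,0.005,-0.0008,0.0102,0,1,0.0085,-0.0014,0.014,0,1,0.0085,-0.0014,0.014,0]
}}

```text
clock: 4.63
position: [581.4, 112.5, 189.8]
ee_rot: [0.08, 0.997, 0.001, -0.001]
contact_force: [3.8, 4.0, -7.4]
gripper_width: 27.2
```

```bash
python3 - <<'E'
from h import *
np.set_printoptions(precision=2,suppress=True)
st(); sh('side','side5',(230,120,370,260))
E
```

```text
case tcp [-17.32  28.91 189.79] jaw ang rel case y -0.11127419126222549 w 27.247145276091896 F [ 3.83  4.   -7.42] [ 0.46  0.36 -0.13 -0.   -1.08 -2.19]
```

View pics/side5z.png

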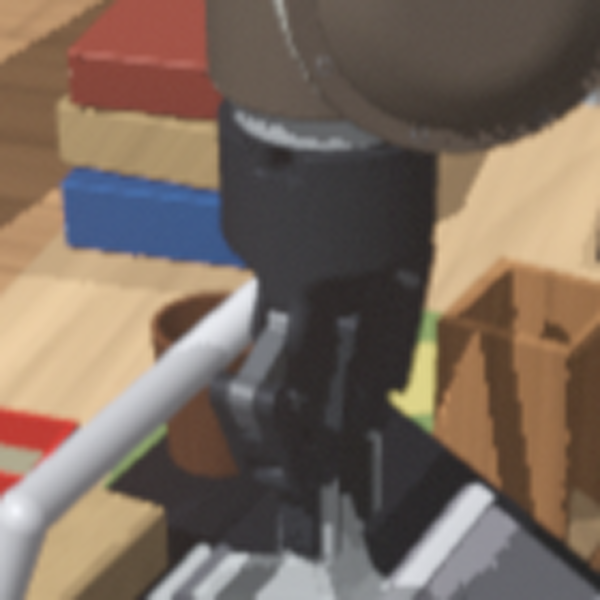

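Request:
{"name": "apply_moves", "arguments": {
  "plan": [1,0.001,-0.0002,0.003,0,1,0.003,-0.0005,0.005,0,1,0.0055,-0.0009,0.0072,0,1,0.0085,-0.0014,0.009,0,1,0.011,-0.0018,0.0105,0,1,0.011,-0.0018,0.0105,0]
}}

```text
clock: 5.18
position: [591.0, 110.9, 199.5]
ee_rot: [0.081, 0.997, 0.001, -0.003]
contact_force: [1.9, 5.2, -5.1]
gripper_width: 26.8
```

Request:
{"name": "apply_moves", "arguments": {
  "plan": [1,0.003,-0.0005,0.002,0,1,0.006,-0.001,0.004,0,1,0.009,-0.0015,0.006,0,1,0.012,-0.002,0.007,0,1,0.012,-0.002,0.007,0]
}}

```text
clock: 5.6
position: [602.9, 109.2, 206.6]
ee_rot: [0.079, 0.997, 0.0, -0.003]
contact_force: [1.0, 6.8, -5.3]
gripper_width: 26.5
```

```bash
python3 - <<'E'
from h import *
np.set_printoptions(precision=2,suppress=True)
st(); sh('side','side6',(230,100,370,260))
E
```

```text
case tcp [  4.37  29.06 206.59] jaw ang rel case y 0.09176908248872451 w 26.498670505740005 F [ 1.01  6.82 -5.26] [ 0.44  0.38 -0.06 -0.   -1.14 -2.17]
```

View pics/side6z.png

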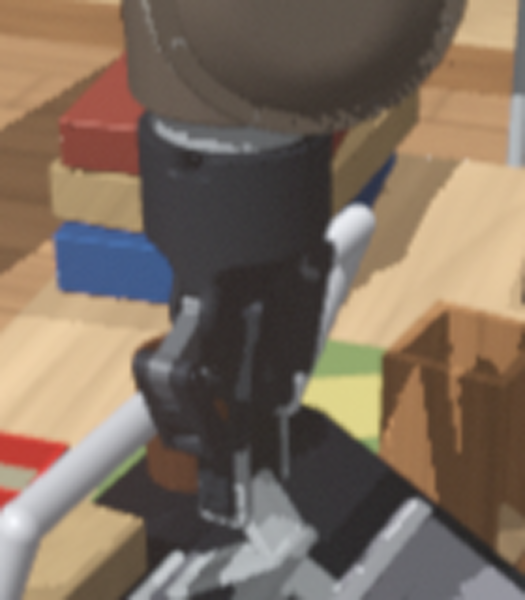

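Request:
{"name": "apply_moves", "arguments": {
  "plan": [1,0.002,-0.0003,0.0005,0,1,0.004,-0.0006,0.001,0,1,0.004,-0.0006,0.001,0,-0.3,0.004,-0.0006,0.001,0,-0.3,0.004,-0.0006,0.001,0,-0.3,0.004,-0.0006,0.001,0]
}}

```text
clock: 6.15
position: [608.2, 106.5, 210.9]
ee_rot: [0.08, 0.997, -0.001, -0.0]
contact_force: [0.8, 0.2, -0.1]
gripper_width: 55.3
```

Request:
{"name": "apply_moves", "arguments": {
  "plan": [-0.3,-0.02,0.003,0.004,0,-0.3,-0.05,0.008,0.004,0,-0.3,-0.08,0.013,0.004,0,-0.3,-0.08,0.013,0.004,0,1,-0.08,0.013,0.004,0,1,-0.08,0.013,0.004,0]
}}

```text
clock: 6.65
position: [529.0, 120.1, 215.6]
ee_rot: [0.08, 0.997, 0.0, 0.001]
contact_force: [0.7, 0.3, -0.5]
gripper_width: 32.2
```

```bash
python3 - <<'E'
from h import *
np.set_printoptions(precision=2,suppress=True)
st(); sh('side','side7',(200,120,400,300)); d=sh('top','top7',(200,150,400,300))
for n in('side7','top7'):
    C=tocase(cloud(load(n))); k=(C[...,1]>15)&(C[...,1]<41)&(C[...,0]>-45)&(C[...,0]<75)&(C[...,2]>150)&(C[...,2]<247)
    p=C[k]; print(n,len(p))
    for z in range(150,250,6):
        q=p[(p[:,2]>=z)&(p[:,2]<z+6)]
        if len(q): print(z,len(q),np.percentile(q[:,0],[2,50,98]))
E
```

```text
case tcp [-70.27  28.07 215.6 ] jaw ang rel case y -0.02866444104193988 w 32.1888860684889 F [ 0.72  0.25 -0.46] [ 0.52  0.26 -0.22  0.   -1.09 -2.25]
side7 470
150 65 [36.98 50.94 65.5 ]
156 43 [29.1  40.08 65.21]
162 43 [20.38 63.18 64.97]
168 74 [13.21 65.89 73.56]
174 18 [ 4.95  8.93 12.4 ]
180 8 [-1.76  1.04  3.87]
186 16 [-17.55 -16.69  -8.41]
192 48 [-16.82 -13.75 -10.19]
198 45 [-12.02  -9.26  -5.93]
204 44 [-8.27 -5.35 -2.08]
210 58 [-4.07  0.1   5.69]
216 8 [1.95 2.66 4.36]
top7 296
150 41 [35.33 40.72 50.3 ]
156 72 [26.23 33.85 63.93]
162 62 [19.76 26.89 73.9 ]
168 101 [14.37 67.11 74.26]
174 5 [ 7.82 13.12 14.77]
180 1 [-0.41 -0.41 -0.41]
210 8 [-1.2   3.16  6.12]
216 6 [-0.44  2.91  4.36]
```

View pics/side7z.png

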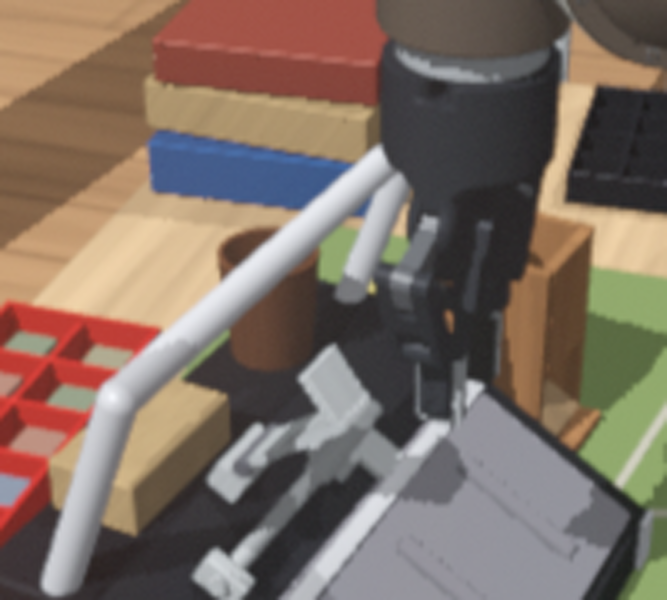

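View pics/top7z.png

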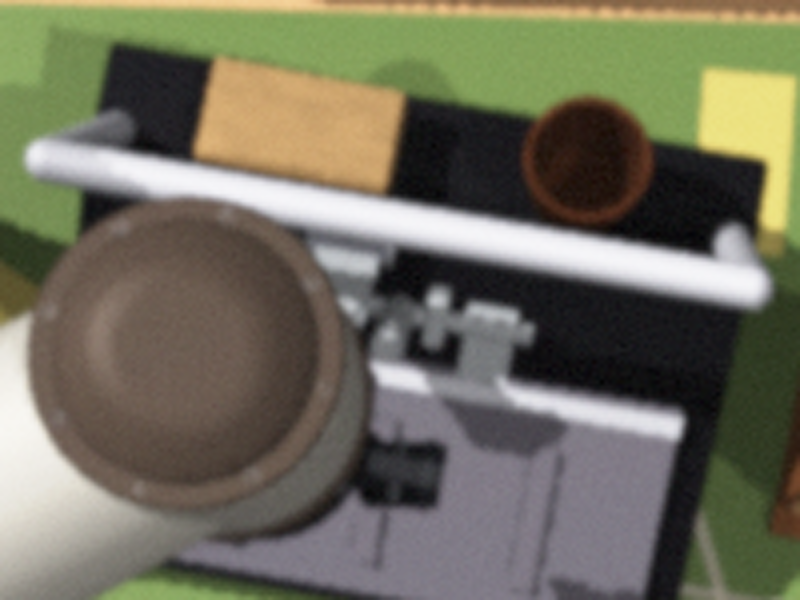

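Request:
{"name": "apply_moves", "arguments": {
  "plan": [1,0,0,-0.018,0,1,0,0,-0.036,0,1,0.015,-0.0024,-0.036,0,1,0.03,-0.0048,-0.036,0,1,0.03,-0.0048,-0.036,0]
}}

```text
clock: 7.17
position: [561.3, 115.0, 177.7]
ee_rot: [0.08, 0.997, -0.0, 0.0]
contact_force: [-0.3, 0.0, 0.3]
gripper_width: 0.3
```

```bash
python3 - <<'E'
from h import *
np.set_printoptions(precision=2,suppress=True)
st()
cx=-40
for th in np.arange(1.2,1.76,.05):
    e=np.radians(31.2)+th-1.17; x=41-68.4*np.cos(e)-11; z=152.2+68.4*np.sin(e)-9
    print('%.2f'%th,'tcp case x z',round(x,1),round(z,1),'world d from (-40,180)',np.round((x+40)*c['x'],1),round(z-180,1))
E
```

```text
case tcp [-37.6   28.22 177.74] jaw ang rel case y -0.10750067633946969 w 0.3324654734300444 F [-0.28  0.04  0.27] [ 0.49  0.34 -0.2   0.   -1.03 -2.22]
1.20 tcp case x z -27.4 180.4 world d from (-40,180) [12.4 -2. ] 0.4
1.25 tcp case x z -25.5 183.2 world d from (-40,180) [14.3 -2.3] 3.2
1.30 tcp case x z -23.4 185.9 world d from (-40,180) [16.4 -2.6] 5.9
1.35 tcp case x z -21.2 188.5 world d from (-40,180) [18.5 -3. ] 8.5
1.40 tcp case x z -18.9 191.0 world d from (-40,180) [20.8 -3.3] 11.0
1.45 tcp case x z -16.4 193.4 world d from (-40,180) [23.3 -3.7] 13.4
1.50 tcp case x z -13.9 195.7 world d from (-40,180) [25.8 -4.1] 15.7
1.55 tcp case x z -11.2 197.8 world d from (-40,180) [28.4 -4.6] 17.8
1.60 tcp case x z -8.4 199.8 world d from (-40,180) [31.2 -5. ] 19.8
1.65 tcp case x z -5.5 201.6 world d from (-40,180) [34.  -5.5] 21.6
1.70 tcp case x z -2.6 203.3 world d from (-40,180) [37.  -5.9] 23.3
1.75 tcp case x z 0.5 204.9 world d from (-40,180) [40.  -6.4] 24.9
```

Request:
{"name": "apply_moves", "arguments": {
  "plan": [1,0.0124,-0.002,0.001,0,1,0.0143,-0.0023,0.0032,0,1,0.0164,-0.0026,0.006,0,1,0.0185,-0.003,0.0085,0,1,0.0208,-0.0033,0.011,0,1,0.0233,-0.0037,0.0134,0,1,0.0233,-0.0037,0.0134,0]
}}

```text
clock: 7.75
position: [582.6, 111.5, 192.6]
ee_rot: [0.08, 0.997, 0.0, 0.001]
contact_force: [-0.7, -0.4, -0.3]
gripper_width: -0.0
```

```bash
python3 - <<'E'
from h import *
np.set_printoptions(precision=2,suppress=True)
st(); sh('side','side8',(230,120,370,260))
E
```

```text
case tcp [-16.02  28.1  192.62] jaw ang rel case y -0.051417956215601635 w -0.019933780551919914 F [-0.71 -0.42 -0.26] [ 0.46  0.36 -0.13  0.   -1.08 -2.19]
```

View pics/side8z.png

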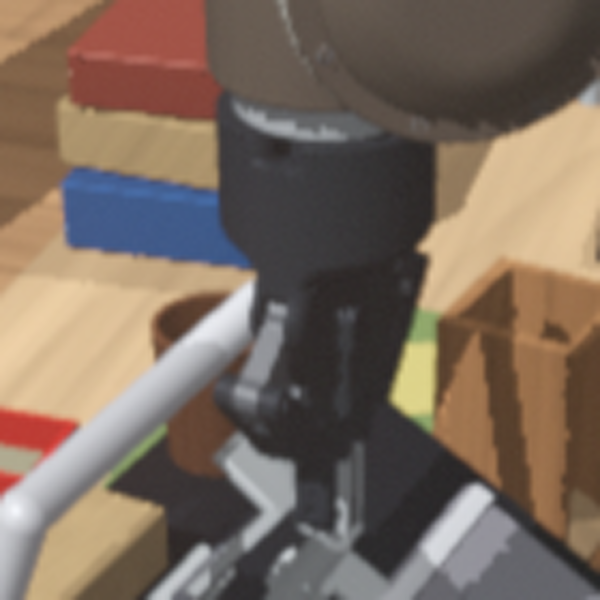

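Request:
{"name": "apply_moves", "arguments": {
  "plan": [1,0.0025,-0.0004,0.0028,0,1,0.0051,-0.0009,0.005,0,1,0.0079,-0.0013,0.007,0,1,0.0107,-0.0018,0.0085,0,1,0.0137,-0.0022,0.01,0,1,0.0155,-0.0025,0.011,0,1,0.0155,-0.0025,0.011,0]
}}

```text
clock: 8.38
position: [598.1, 109.3, 203.3]
ee_rot: [0.08, 0.997, 0.0, 0.001]
contact_force: [-0.1, 0.9, -0.1]
gripper_width: 0.1
```

```bash
cat >> h.py <<'E'
def flap(*ns):
  for n in ns:
    C=tocase(cloud(load(n))); k=(C[...,1]>15)&(C[...,1]<41)&(C[...,0]>-45)&(C[...,0]<75)&(C[...,2]>150)&(C[...,2]<247)
    p=C[k]; print(n,len(p))
    for z in range(150,250,6):
        q=p[(p[:,2]>=z)&(p[:,2]<z+6)]
        if len(q): print(z,len(q),np.percentile(q[:,0],[2,50,98]))
E
python3 - <<'E'
from h import *
np.set_printoptions(precision=2,suppress=True)
st(); sh('side','side9',(230,100,370,260)); flap('side9')
E
```

```text
case tcp [ -0.37  28.38 203.34] jaw ang rel case y -0.041316305583194435 w 0.09780831600862318 F [-0.06  0.95 -0.05] [ 0.45  0.38 -0.08  0.   -1.12 -2.18]
side9 570
150 56 [34.67 51.4  65.02]
156 30 [32.64 63.76 65.5 ]
162 31 [31.22 63.73 67.14]
168 66 [28.17 67.48 74.82]
174 9 [25.14 26.36 27.62]
180 9 [23.36 24.15 25.08]
186 13 [20.81 21.83 22.54]
192 5 [17.79 19.02 20.23]
198 11 [-6.98  7.23 17.71]
204 26 [-11.26  -5.24  14.52]
210 46 [-11.57  -6.44  19.46]
216 108 [-11.41  21.26  32.16]
222 86 [-11.28  33.54  42.81]
228 31 [-11.63  -8.99   2.05]
234 29 [-11.61  -9.82  -5.94]
240 12 [-12.32 -11.41  -7.43]
246 2 [-12.71 -12.65 -12.6 ]
```

View pics/side9z.png

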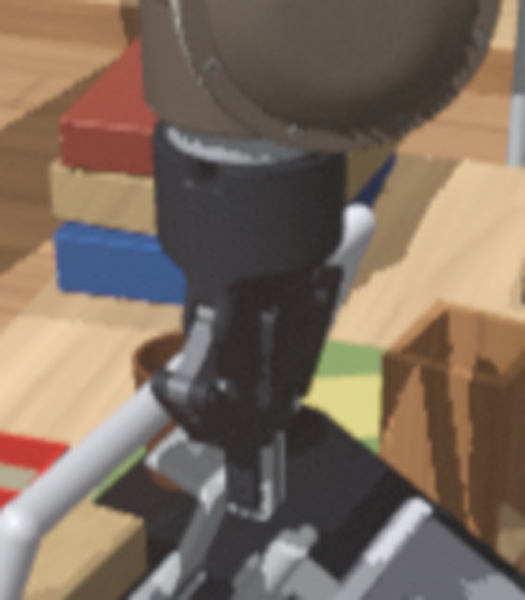

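```bash
python3 - <<'E'
from h import *
np.set_printoptions(precision=1,suppress=True)
for n,t in (('side9',(-.4,28.4,203.3)),('side4',(-25.,29,177.3)),('side3',(-35,28.5,131.3))):
    P=cloud(load(n)); C=tocase(P)-np.array(t); col=load(n)['color'].astype(int)
    k=(abs(C[...,0])<60)&(abs(C[...,1])<75)&(C[...,2]>0)&(C[...,2]<140)&(col.max(-1)<110)&((col.max(-1)-col.min(-1))<30)
    p=C[k]; print(n)
    for z in range(0,140,10):
        q=p[(p[:,2]>=z)&(p[:,2]<z+10)]
        if len(q)>3: print(z,len(q),'x',np.percentile(q[:,0],[3,97]),'y',np.percentile(q[:,1],[3,97]))
E
```

```text
side9
0 37 x [-11.1  20. ] y [-3.  16.1]
10 111 x [-10.8  32.9] y [-9.5 17.8]
20 89 x [-11.1  16.1] y [-4.6 15.8]
30 57 x [-11.2   5.4] y [-7.7 15.4]
40 90 x [-12.7   9.4] y [-18.9  32.7]
50 148 x [-12.4  26. ] y [-28.7  39.8]
60 179 x [-16.6   8.6] y [-37.   48.9]
70 197 x [-16.8   7.8] y [-48.8  56.7]
80 270 x [-16.7   6.8] y [-51.7  62.7]
90 235 x [-19.2   9.6] y [-53.   61.7]
100 222 x [-19.5   5.9] y [-19.3  43.5]
110 144 x [-11.2   8. ] y [ 5.  42.7]
120 117 x [-33.6   9.1] y [13.1 39.8]
130 288 x [-36.9  20.5] y [ 2.3 39.1]
side4
0 52 x [-10.5  -1.1] y [-17.6  26.3]
10 109 x [-10.8   5.6] y [-16.1  29.2]
20 119 x [-10.9   6.2] y [-16.8  28.8]
30 91 x [-10.7   4.2] y [-18.7  29. ]
40 91 x [-13.1   6.4] y [-34.   45.7]
50 183 x [-12.3   9.6] y [-39.4  50.2]
60 190 x [-16.3   9.9] y [-46.8  54.7]
70 260 x [-16.5  51.8] y [-50.2  59.1]
80 227 x [-16.9  11.5] y [-50.8  64.4]
90 272 x [-19.1  10.8] y [-51.9  66.9]
100 230 x [-19.2   7.7] y [-13.5  60.6]
110 130 x [-11.3   8.6] y [ 8.  42.5]
120 112 x [-32.3   9.7] y [16.5 39.6]
130 274 x [-36.7  21.4] y [ 3.7 39.3]
side3
0 68 x [-10.2  56.5] y [-26.6  34. ]
10 126 x [-10.9   9.7] y [-27.6  40.3]
20 107 x [-10.7   7. ] y [-27.1  41.5]
30 101 x [-11.1   6.5] y [-27.5  40.7]
40 60 x [-12.3   2.8] y [-31.   40.2]
50 180 x [-12.6   9.6] y [-48.   59.7]
60 151 x [-16.3  10.6] y [-54.4  61.1]
70 208 x [-17.1  10.2] y [-51.3  64.2]
80 212 x [-16.8   9.9] y [-53.2  66. ]
90 204 x [-19.2  10.2] y [-11.7  68.7]
100 299 x [-19.4  10.7] y [-11.   68.7]
110 113 x [-11.3   9. ] y [14.4 43.2]
120 102 x [-26.2  59.7] y [ 8.6 39.7]
130 265 x [-37.  25.] y [ 5.3 39.1]
```

Request:
{"name": "apply_moves", "arguments": {
  "plan": [1,-0.03,0.005,0,0,1,-0.065,0.0105,0,0,1,-0.069,0.011,0,7,0.4,-0.074,-0.02,0,14,0.4,-0.078,-0.044,0,21,0.4,-0.078,-0.044,0,28,0.4,-0.078,-0.044,0,35,0.4,-0.078,-0.044,0,42]
}}

```text
clock: 9.1
position: [519.5, 64.8, 203.4]
ee_rot: [-0.285, 0.958, -0.0, 0.001]
contact_force: [0.6, 0.4, 0.5]
gripper_width: 25.2
```

Request:
{"name": "apply_moves", "arguments": {
  "plan": [0.4,0,0,0,7,0.4,0,0,0,14,0.4,0,0,0,21,0.4,0,0,0,28,0.4,0,0,0,35,0.4,0,0,0,42,0.4,0,0,0,48,0.4,0,0,0,48]
}}

```text
clock: 9.77
position: [519.6, 65.3, 203.2]
ee_rot: [-0.649, 0.761, -0.0, 0.0]
contact_force: [-0.8, 0.2, 0.9]
gripper_width: 25.8
```

```bash
python3 - <<'E'
from h import *
np.set_printoptions(precision=2,suppress=True)
st(); sh('side','side10',(200,100,400,300)); sh('top','top10',(200,150,400,300)); flap('side10')
E
```

```text
case tcp [-70.94 -27.45 203.18] jaw ang rel case y -89.92761441077886 w 25.839294517537283 F [-0.8   0.16  0.9 ] [ 0.44  0.24 -0.28  0.   -1.05 -0.59]
side10 461
150 58 [34.45 50.51 65.2 ]
156 25 [32.88 63.82 65.08]
162 32 [30.95 63.62 65.64]
168 67 [27.99 67.59 74.75]
174 10 [25.11 26.56 27.17]
180 9 [23.33 24.18 25.13]
186 12 [20.41 21.57 22.88]
192 7 [18.53 19.   19.4 ]
198 10 [15.78 16.63 17.64]
204 12 [13.12 14.11 15.16]
210 40 [11.09 12.98 18.22]
216 98 [13.93 23.17 32.18]
222 81 [27.25 36.42 42.05]
```

View pics/side10z.png

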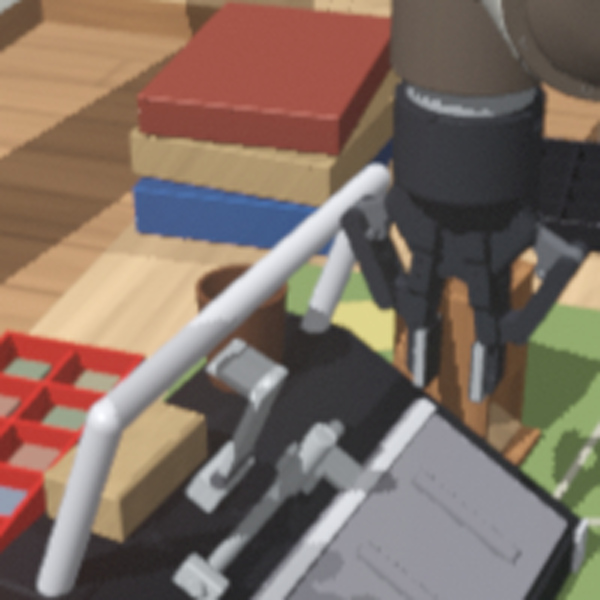

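View pics/top10z.png

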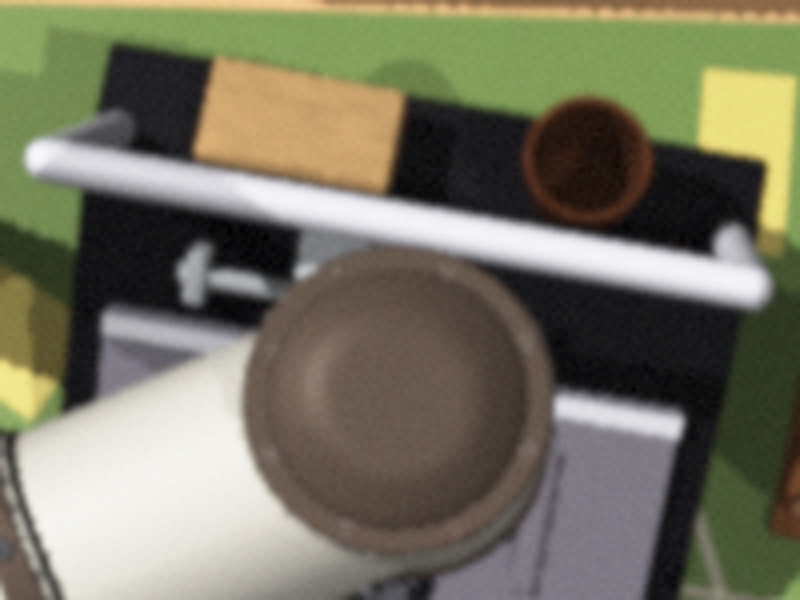

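Request:
{"name": "apply_moves", "arguments": {
  "plan": [1,0,-0.006,0,-7,1,0,-0.006,0,-14,1,0,-0.006,0,-21,1,0,-0.006,0,-28,1,0,-0.006,0,-35,1,0,-0.006,0,-42,1,0,-0.006,0,-49,1,0,-0.006,0,-49]
}}

```text
clock: 10.53
position: [519.4, 59.3, 203.1]
ee_rot: [-0.272, 0.962, 0.0, 0.0]
contact_force: [0.8, 0.7, 0.1]
gripper_width: 0.1
```

Request:
{"name": "apply_moves", "arguments": {
  "plan": [1,0,0,0,-7,1,0,0,0,-14,1,0,0,0,-21,1,0,0,0,-28,1,0,0,0,-35,1,0,0,-0.02,-41,1,0,0,-0.043,-41,1,0,0,-0.043,-41]
}}

```text
clock: 11.2
position: [516.5, 58.5, 156.2]
ee_rot: [0.08, 0.997, -0.001, -0.004]
contact_force: [-0.6, -0.1, -0.3]
gripper_width: -0.0
```

```bash
python3 - <<'E'
from h import *
np.set_printoptions(precision=2,suppress=True)
st()
E
```

```text
case tcp [-72.89 -34.68 156.18] jaw ang rel case y -0.008896207445133086 w -0.04226662529843016 F [-0.65 -0.07 -0.34] [ 0.42  0.28 -0.35 -0.   -0.95 -2.15]
```

Request:
{"name": "apply_moves", "arguments": {
  "plan": [1,0.015,-0.0024,0,0,1,0.03,-0.0048,0,0,1,0.042,-0.0067,0,0,1,0.048,-0.0077,0,0,1,0.054,-0.0086,0,0,1,0.054,-0.0086,0,0,1,0.054,-0.0086,0,0]
}}

```text
clock: 11.78
position: [573.1, 50.6, 160.2]
ee_rot: [0.08, 0.997, 0.0, -0.0]
contact_force: [-0.3, -0.4, 0.2]
gripper_width: 0.2
```

```bash
python3 - <<'E'
from h import *
np.set_printoptions(precision=2,suppress=True)
st(); sh('side','side11',(220,120,380,280))
E
```

```text
case tcp [-15.76 -33.49 160.15] jaw ang rel case y -0.026355870676013637 w 0.22129484014279424 F [-0.26 -0.41  0.16] [ 0.37  0.36 -0.22 -0.   -0.99 -2.1 ]
```

View pics/side11z.png

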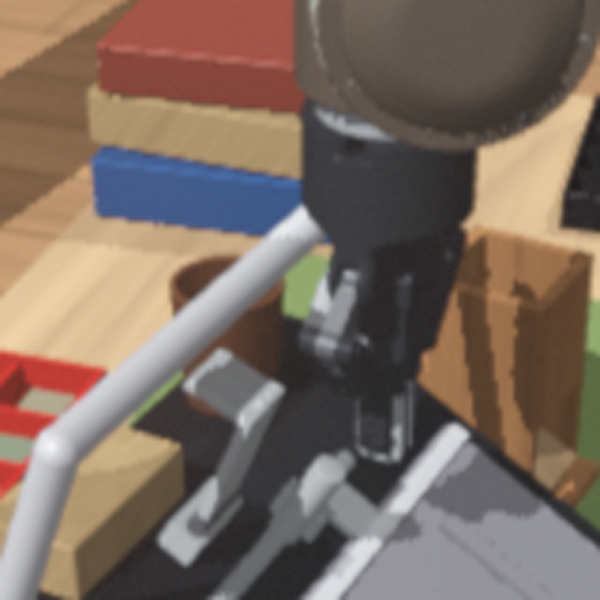

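Request:
{"name": "apply_moves", "arguments": {
  "plan": [1,0.003,-0.0005,0,0,1,0.0038,0.0044,0,0,1,0.0046,0.0094,0,0,1,0.0053,0.0143,0,0,1,0.0061,0.0192,0,0,1,0.0069,0.0242,0,0,1,0.0077,0.0291,0,0,1,0.0077,0.0291,0,0]
}}

```text
clock: 12.5
position: [580.9, 80.4, 159.9]
ee_rot: [0.079, 0.997, -0.0, -0.0]
contact_force: [-1.2, -2.3, 0.6]
gripper_width: -0.3
```

```bash
python3 - <<'E'
from h import *
np.set_printoptions(precision=2,suppress=True)
st(); sh('side','side12',(220,120,380,280))
E
```

```text
case tcp [-12.76  -2.84 159.86] jaw ang rel case y 0.00737778946293588 w -0.2736349921075632 F [-1.23 -2.32  0.64] [ 0.41  0.38 -0.19  0.   -1.   -2.14]
```

View pics/side12z.png

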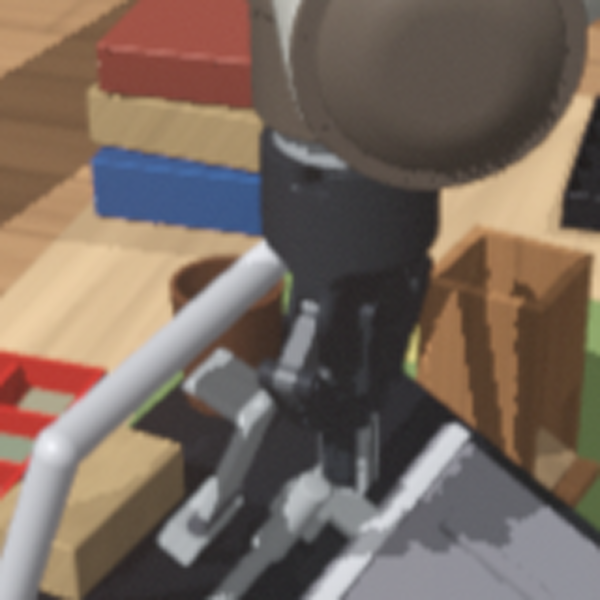

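Request:
{"name": "apply_moves", "arguments": {
  "plan": [1,0.0006,0.004,0,0,1,0.0013,0.008,0,0,1,0.0019,0.012,0,0,1,0.0025,0.016,0,0,1,0.0032,0.02,0,0,1,0.0038,0.024,0,0,1,0.0043,0.027,0,0,1,0.0043,0.027,0,0]
}}

```text
clock: 13.22
position: [585.6, 107.9, 160.0]
ee_rot: [0.079, 0.997, 0.0, 0.0]
contact_force: [-1.2, -0.8, 0.9]
gripper_width: 0.2
```

```bash
python3 - <<'E'
from h import *
np.set_printoptions(precision=2,suppress=True)
st(); sh('side','side13',(220,120,380,280))
E
```

```text
case tcp [-12.5   25.03 160.  ] jaw ang rel case y 0.014662302678573269 w 0.19663198624411815 F [-1.17 -0.75  0.9 ] [ 0.45  0.39 -0.17 -0.   -1.01 -2.18]
```

View pics/side13z.png

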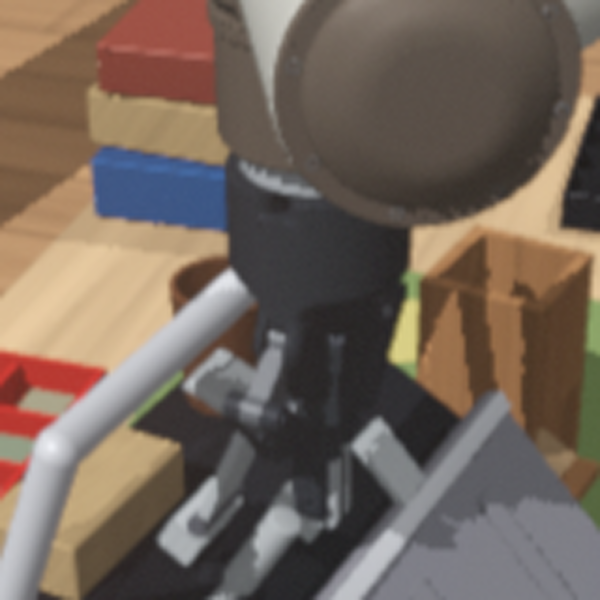

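Request:
{"name": "apply_moves", "arguments": {
  "plan": [1,-0.0005,-0.003,0,0,1,-0.001,-0.006,0,0,1,-0.009,-0.005,0.008,0,1,-0.021,-0.003,0.03,0,1,-0.03,-0.001,0.065,0,1,-0.03,-0.001,0.1,0,1,-0.05,0,0.13,0,1,-0.08,0,0.15,0]
}}

```text
clock: 13.93
position: [506.6, 107.1, 313.6]
ee_rot: [0.08, 0.997, 0.001, 0.003]
contact_force: [0.2, -0.0, 0.3]
gripper_width: 0.5
```

Request:
{"name": "apply_moves", "arguments": {
  "plan": [1,-0.04,0,0.01,0,1,-0.08,0,0.01,0,1,-0.11,0,0.01,0,1,-0.13,0,0.01,0,1,-0.13,0,0.01,0]
}}

```text
clock: 14.35
position: [371.9, 105.8, 321.5]
ee_rot: [0.079, 0.997, 0.002, 0.001]
contact_force: [1.1, -0.1, -0.2]
gripper_width: 0.0
```

```bash
python3 - <<'E'
from h import *
np.set_printoptions(precision=2,suppress=True)
st(); sh('side','side14',(140,100,440,340)); sh('top','top14',(130,130,470,330))
flap('side14')
C=tocase(cloud(load('side14')));s=(C[...,0]+120)*.866+(C[...,2]-35)*.5; n=-(C[...,0]+120)*.5+(C[...,2]-35)*.866
k=(n>52)&(n<64)&(s>150)&(s<180)&(C[...,1]>5)&(C[...,1]<75); print('post y',np.percentile(C[...,1][k],[3,50,97]),k.sum())
k=(s>60)&(s<105)&(abs(C[...,1])<120)&(n>5)&(n<40);print('lid slope rad',np.arctan(np.polyfit(s[k],n[k],1)[0]))
E
```

```text
case tcp [-223.17  -10.94  321.47] jaw ang rel case y 0.07540193264318873 w 0.024757870803261577 F [ 1.07 -0.07 -0.15] [ 0.7  -0.1  -0.35 -0.   -1.32 -2.43]
side14 471
150 64 [34.24 50.67 65.04]
156 33 [32.88 64.18 65.37]
162 34 [30.58 63.61 65.89]
168 65 [ 5.08 67.82 74.64]
174 8 [25.61 26.05 27.45]
180 9 [23.31 23.91 24.89]
186 11 [20.24 21.11 22.63]
192 9 [18.24 18.98 20.04]
198 12 [15.34 16.49 17.74]
204 9 [12.81 14.03 14.81]
210 41 [11.23 13.05 18.02]
216 90 [14.3  22.29 31.05]
222 86 [27.39 35.82 41.78]
post y [41.16 49.67 54.43] 70
lid slope rad 0.2970468880220151
```

View pics/side14z.png

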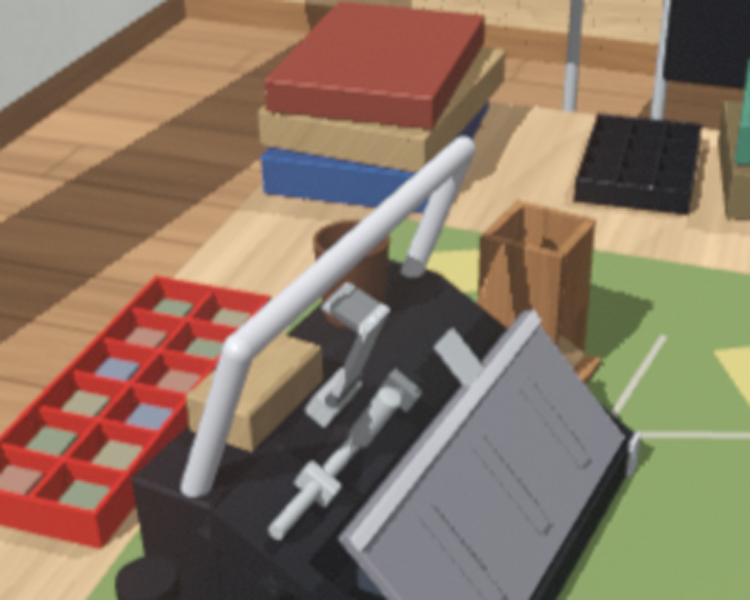

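View pics/top14z.png

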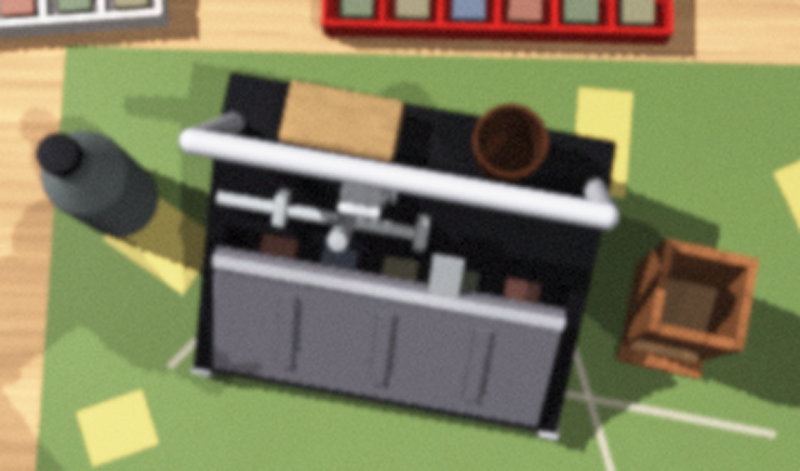

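Catch up, bolt about 48–49 mm drawn, lid about 0.30 rad, bystanders in place, arm clear of everything. Handing in.

```bash
python3 -c "
from bench import arm
print(arm.job_done())"
```

```text
the job is handed in; nothing more can be done
None
```

The case is open: the catch is up, the bolt is drawn and the lid is ajar. I handed the job in at about 14.5 s of the 51 s allowed; no verdict was reported.

**What I did:** the moves can only turn the tool about the vertical, so I could not come in tilted square to the slope as advised. I worked with the tool pointing down instead.
- **Catch:** I pinched the lip and carried it round its hinge, then pushed the flap the rest of the way up with closed fingers.
- **Bolt:** I pushed the handle to the left with the closed fingers and then withdrew the arm clear of everything.

**Last checks, from the final pictures:**
- **Catch:** about 1.7 rad, unchanged by drawing the bolt.
- **Bolt:** drawn about 48–49 mm of its 50 mm. This comes from the handle's position.
- **Lid:** about 0.30 rad open.
- **Dice cup, card box, flask and dice tower:** in place by eye in both views; I did not measure their shift.
- **Contact:** the forces reported at the ends of moves stayed below about 9 N, and the arm touched nothing at the end.

**What disagreed:** the first lift with the pinch reached only about 1.17 rad where I had aimed for about 1.3 or a little more, so I added the second push. I also turned the gripper a quarter turn for the bolt, saw that its linkages would come too near the carrying handle, and turned it back. Neither touched anything it should not have.

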